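Show the bangle with the open seam to the inspection camera

ROBOT

A 6-joint arm with a two-finger parallel gripper is mounted at the origin on a cart in front of the work surface, level with it; the furniture and walls round the work are solid. World frame = base frame: x ahead of the robot, y to its left, z up, the work surface at z = 0. Lengths are in m, angles in rad, forces in N, time in s.
With the tool pointing down it reaches from about 0.25 to 0.775 m from the base axis. Payload 4 kg.
Tool frame: the origin (TCP) lies midway between the tips of the shut fingers; the grasp point (between the pads) lies 19 mm behind it; z points along the fingers, y is the direction in which the jaws open and shut (so a half turn about z gives the same grasp; the last joint's range is limited). The gripper opens to 94 mm and grips with 3 to 60 N. Pads are 16 mm wide; open, the fingers measure 119 mm over their backs; the gripper's body (75 mm by 177 mm) begins 78 mm behind the grasp point.
Start: joints at [-1.298, 0.087, 1.371, -0, 1.684, -0.103], TCP at [0.202, -0.512, 0.206] pointing down, gripper open.
Joint ranges: [-3.1, 3.1], [-0.76, 2.03], [0.27, 2.55], [-1.08, 4.22], [0.17, 2.65], [-2.57, 2.57]. Speed limits (rad/s): [2.79, 2.79, 3.14, 3.14, 3.14, 3.14].

INTERFACE

Orientations are given as [roll, pitch, yaw] about the fixed x, y, z axes, in that order (R = Rz(yaw) Ry(pitch) Rx(roll)).
In Python, from bench import robot gives the robot as it stands.
- The arm moves only by the tool drive_tool, never from a script. Its argument "series" is a list that holds one entry, the list of rows, each a list of 7 numbers: the turn, a rotation vector about the tool's x, y, z in rad, then the shift along the tool's x, y, z in cm, then the opening in per cent of the stroke, from 0 (shut) to 100 (fully open). In form: [[[rx, ry, rz, tx, ty, tz, fingers], ...]]. A call has 1 to 20 rows; each row is the pose to reach, as a shift and turn from the pose measured when the call began, along the tool's axes at that moment; what a row does not reach only later rows make up. A row lasts 1/10 s, in which the tool goes at most 50 mm and 8.59 degrees, less where a joint would pass 70% of its speed; a pose out of reach is approached as far as the arm can. A call with a gripper value outside its range is refused whole. The fingers move at their own pace and stop on an object; the grip force is fixed at half the most. Time passes only in rows, so rows that repeat a pose let the fingers close. It gives the time, the measured TCP pose, the force and the opening at its end, in the units of the state.
- robot.get_obs(): the state, without advancing time (a new reading comes with each control period).
- robot.snapshot(name): name is "scene" or "side" or "wrist"; returns a dict with "img" (420x560x3 uint8, blue, green, red), "depth" (420x560 float32, m along the optical axis (not along the pixel's ray), 0 where there is no reading), "vertical_fov" (degrees; the focal length in pixels is half the picture's height over the tangent of half this angle, whatever the lens; pixels are square), "cx", "cy" (the principal point, pixels), "rvec" (rotation vector, rad) and "tvec" (3), from world to camera coordinates, as OpenCV has them. Camera axes: x right, y down, z forward; pixel columns grow to the right and rows downward; lengths in m; the calibration is good to about 2 mm. A picture is of the moment at which its call begins.
- robot.close_job(): hands the job in, once; it reports no verdict.
The state is a dict: "time": time; "joint_positions": joint angles; "qvel": joint speeds; "joint_torque": joint torques, N m; "tool_pos": TCP position; "ee_rot": TCP orientation; "wrist_force": force on the tool from outside, world axes, zero at the start; "wrist_torque": the same for the moment, N m; "width": finger opening in m.
Only numpy, scipy, OpenCV 4.12 (cv2) and the standard library are available. Lean on these libraries where they do the work, as an engineer would, in place of code of your own. Each camera call takes 0.05 s, during which the arm holds its last target.

TASK

One of the four children's bangles standing in the dust case has a solder seam that has sprung open. Slide the clear lid fully back, lift that bangle out without disturbing the three sound ones, and show it to the inspection camera: hold it in the air about 9 cm in front of the lens and centred on the lens's line of sight, with its round opening square to the lens so that the camera looks straight through it. Finish still holding it there, quite still; do not knock the camera's aim or the things lying around.

Things in the scene. Friction and masses are not known exactly. Their poses are not given: they have to be found in the camera images.
- case: Fixed wooden case, 160 (x) by 196 mm (y), walls 6 mm thick, 61 mm high. Origin: centre of underside; x is level, away from the robot, y along the row. Inside, floor 6 mm above the bench, a dark insert 36 (x) by 150 mm (y), 14 mm high, centred at x = -8 mm, has 12.5 mm wide slots at y = -54, -18, 18, 54 mm. Before and behind it 48 and 64 mm of floor are bare: fingers go down beside a bangle there.
- case_lid (a joint): Clear lid, 3 mm thick, its top 59 mm above the bench, sliding along the case's +x: 0 shut, 0.13 m fully back; starts at 0 to 0.03. About 1.5 N of friction; it stays where it is left. Bangles cannot be lifted past it.
- lid_knob (a point): Centre of the small brass knob near the lid's front edge: 14 mm along the case's x, 24 mm along its y, 12 mm high, from 59 to 71 mm above the bench. It moves with the lid.
- open_bangle: Faulty silver bangle: band 10 mm wide, 46 mm outside and 40 mm inside diameter, about 40 g, rigid, with a gap of about 9 mm. It stands upright in one of the four slots, gap at the top. Origin: the ring's centre, 29 mm above the bench; y is the ring's axis, parallel to the case's y; z points to the gap. Can be gripped from above across its diameter, one finger before and one behind it.
- good_bangle_1: Sound closed silver bangle of the same size, standing in another slot. Origin at the ring's centre, y along the ring's axis.
- good_bangle_2: Sound closed silver bangle, as good_bangle_1.
- good_bangle_3: Sound closed silver bangle, as good_bangle_1.
- focus_point (a point): Point in the air 90 mm in front of the inspection camera's glass on its line of sight, 155 to 205 mm above the bench. The camera, on a fixed round grey foot 100 mm across, 270 mm high in all, looks roughly towards the robot and 15 to 35 degrees down. x runs along the line of sight from this point up into the lens (the camera looks along -x); y is level.
- lens_glass (a point): Centre of the lens glass, inside a white ring light on the front of the white and black camera barrel (44 mm diameter, 97 mm long). Same axes as focus_point. The barrel can tilt if knocked.
- nose_pliers: Long-nose pliers with blue grips lying on the bench, 36 x 146 x 12 mm, origin at the centre of the underside. Leave alone.
- brown_bottle: Amber glass bottle with black cap standing on the bench, 41 mm diameter, 98 mm high, origin at the centre of the underside. Leave alone.
- sanding_stick: Red-brown round sanding stick lying on the bench, 14 x 110 x 14 mm, origin at the centre of the underside. Leave alone.

How it is judged:
By the outcome, as a careful person would: the job done as asked, in the order asked, and still so for the second after the job is handed in, while the arm keeps its last pose, push and grip.
It also fails if it takes over 51 s, if anything falls off the work surface, if the arm or the gripper's body presses on something with over 40 N, if the wrist force passes 120 N, or if a joint passes its speed limit or range.

## Working session

There is one attempt and no reset: what is moved stays moved. The work goes in short steps, Python scripts to look and compute and a tool call to move; the robot and the scene stay as the last step left them, time stands still between calls to the robot, and variables do not carry over. Pictures are saved under pics/ and viewed, and the job is handed in when it is done.

Besides the shell and the picture viewer there is one more tool, called after ">>>" as name([rows], argument=value, ...), one row to a line, values as JSON. drive_tool: Moves the arm, as the interface text tells. Its arguments: {"type":"object","properties":{"series":{"type":"array","items":{"type":"array","items":{"type":"array","items":{"type":"number"}}}}},"required":["series"]}

```bash
mkdir -p pics; ls; cat > h.py <<'E'
import numpy as np, cv2
from scipy.spatial.transform import Rotation as R
from bench import robot
def snap(n):
    s=robot.snapshot(n); np.savez('last_%s.npz'%n,**s); return s
def load(n): return dict(np.load('last_%s.npz'%n))
def K(s):
    f=210/np.tan(np.radians(float(s['vertical_fov']))/2); return f,float(s['cx']),float(s['cy'])
def cloud(s):
    f,cx,cy=K(s); d=s['depth']; v,u=np.mgrid[0:d.shape[0],0:d.shape[1]]
    P=np.stack([(u-cx)/f*d,(v-cy)/f*d,d],-1)
    Rm=cv2.Rodrigues(s['rvec'])[0]; W=(P-np.ravel(s['tvec']))@Rm
    W[d==0]=np.nan; return W
def ray(s,u,v):
    f,cx,cy=K(s);Rm=cv2.Rodrigues(s['rvec'])[0]
    o=-Rm.T@np.ravel(s['tvec']); d=Rm.T@np.array([(u-cx)/f,(v-cy)/f,1]); return o,d
def onz(s,u,v,z):
    o,d=ray(s,u,v); return o+d*(z-o[2])/d[2]
def proj(s,p):
    f,cx,cy=K(s);Rm=cv2.Rodrigues(s['rvec'])[0]
    c=np.atleast_2d(p)@Rm.T+np.ravel(s['tvec']); return np.c_[c[:,0]/c[:,2]*f+cx,c[:,1]/c[:,2]*f+cy]
E
python3 - <<'E'
from h import *
o=robot.get_obs();print({k:np.round(v,3) for k,v in o.items()})
for n in('scene','side','wrist'):
    s=snap(n);cv2.imwrite('pics/%s0.png'%n,s['img']);print(n,K(s),ray(s,280,210))
E
```

```text
pics
{'time': np.float64(0.0), 'joint_positions': array([-1.298,  0.088,  1.372, -0.   ,  1.684, -0.103]), 'qvel': array([ 0.   , -0.   ,  0.001, -0.   , -0.002, -0.001]), 'joint_torque': array([ 0.0000e+00, -3.4018e+01, -3.0242e+01,  7.2000e-02,  3.3000e-02,
       -0.0000e+00]), 'tool_pos': array([ 0.202, -0.511,  0.204]), 'ee_rot': array([-3.139, -0.   ,  0.376]), 'wrist_force': array([-1.082, -0.018, -0.288]), 'wrist_torque': array([ 0.031, -0.011,  0.009]), 'width': np.float64(0.094)}
scene (np.float64(527.8971442667106), 278.60045096849075, 204.05454632282763) (array([ 0.32807473, -0.57054567,  1.18269774]), array([ 0.20154265,  0.41400907, -0.88775612]))
side (np.float64(443.7344352823521), 282.0976970132665, 205.81876895573532) (array([0.18551252, 0.69085792, 0.70006801]), array([ 0.34902055, -0.77129272, -0.5323564 ]))
wrist (np.float64(347.88869667626074), 275.9723932088844, 210.77325350885965) (array([ 0.27290403, -0.48301772,  0.38458118]), array([-0.23809529, -0.10494385, -0.96562746]))
```

View pics/scene0.png

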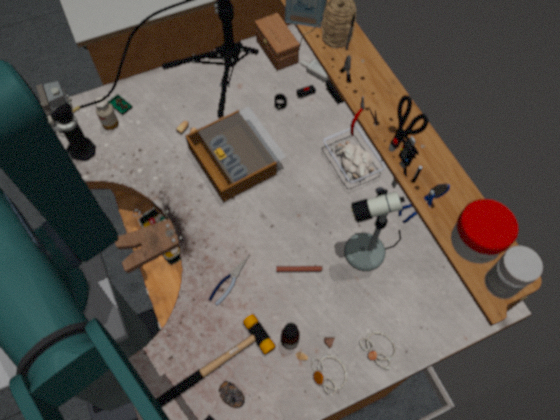

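View pics/side0.png

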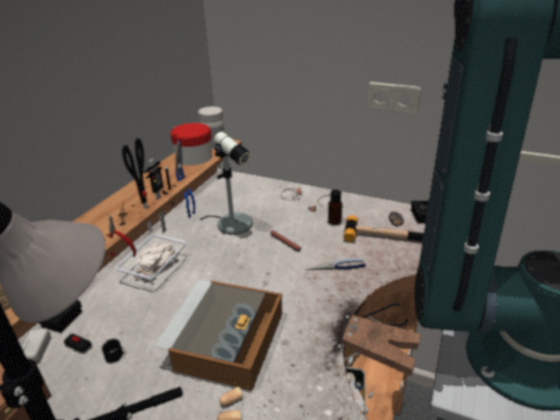

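View pics/wrist0.png

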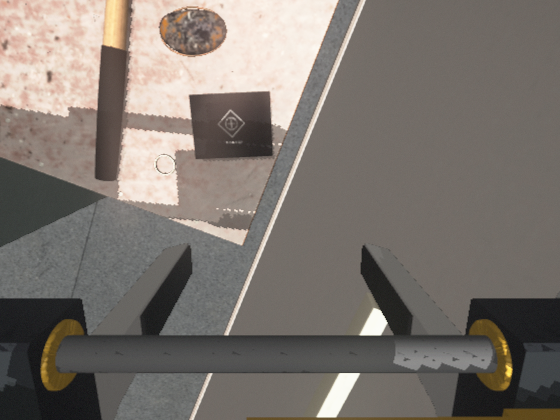

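```bash
python3 - <<'E'
from h import *
s=load('scene');a=s['img'][95:215,170:300];b=s['img'][170:280,320:430]
cv2.imwrite('pics/z1.png',np.hstack([cv2.resize(a,(520,480),interpolation=2)]))
s2=load('side');a=s2['img'][260:400,150:300]
cv2.imwrite('pics/z2.png',cv2.resize(a,(750,700)[:2],interpolation=2)[:600])
cv2.imwrite('pics/z3.png',np.hstack([cv2.resize(b,(400,400),interpolation=2),cv2.resize(s2['img'][115:245,185:275],(277,400),interpolation=2)]))
W=cloud(s)
for uv in [(232,153),(222,155),(380,207),(360,212),(365,255),(300,268),(290,335),(230,285)]:print(uv,W[uv[1],uv[0]])
E
```

```text
(232, 153) [0.54031093 0.15225817 0.05859661]
(222, 155) [0.51289983 0.14919096 0.07076281]
(380, 207) [ 0.72230007 -0.21425347  0.25602491]
(360, 212) [ 0.68365578 -0.20455089  0.24810695]
(365, 255) [ 0.72685141 -0.22023137  0.01691598]
(300, 268) [ 0.57212544 -0.18469156  0.0133986 ]
(290, 335) [ 0.47262249 -0.33536771  0.09372629]
(230, 285) [ 0.40599506 -0.15587191  0.01485121]
```

View pics/z1.png

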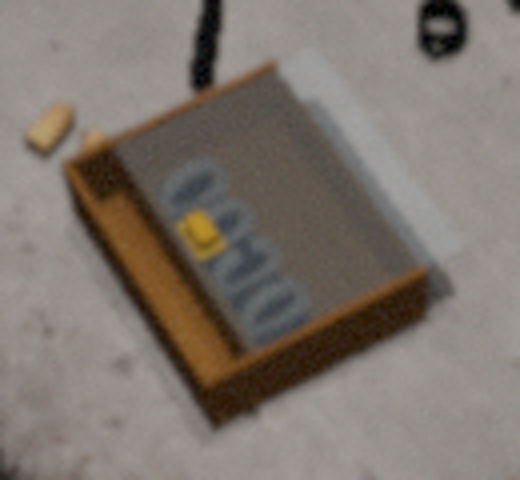

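View pics/z2.png

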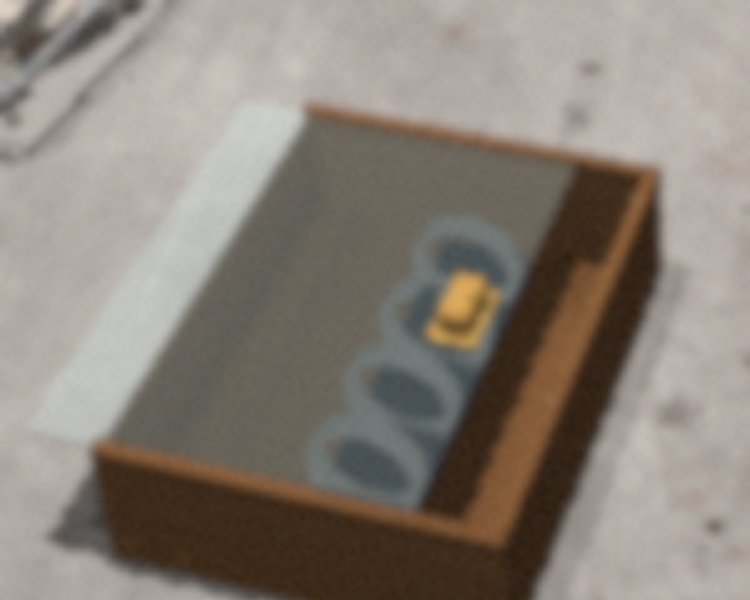

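View pics/z3.png

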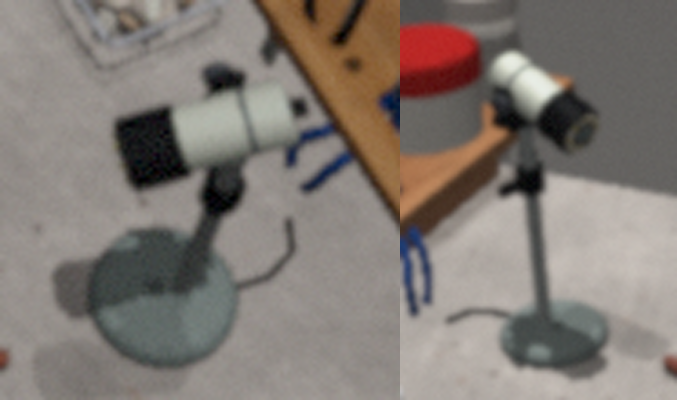

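```bash
python3 - <<'E'
from h import *
from scipy.optimize import least_squares
s=load('scene'); s2=load('side')
c=np.array([[186.5,135.5],[222.5,192],[276.2,162.5],[238.7,111.2]])
P=np.array([onz(s,u,v,.061) for u,v in c]);print(P.round(4)); print(np.linalg.norm(np.roll(P,-1,0)-P,axis=1),P.mean(0))
# side corners zoom5 origin(150,260)
c2=np.array([[97,448],[500,545],[658,170],[308,105]])/5+[150,260]
Q=np.array([onz(s2,u,v,.061) for u,v in c2]);print(Q.round(4)); print(np.linalg.norm(np.roll(Q,-1,0)-Q,axis=1),Q.mean(0))
k=onz(s,170+200/4,95+228/4,.071);print('knob',k, onz(s2,150+465/5,260+290/5,.071))
# barrel points
for nm,sc in(('scene',s),('side',s2)):
    W=cloud(sc); m=(W[...,2]>.19)&(W[...,2]<.30)&(np.abs(W[...,0]-.72)<.1)&(np.abs(W[...,1]+.21)<.1)
    v,u=np.nonzero(m); p=W[m]; print(nm,len(p),p.min(0),p.max(0),u.min(),u.max(),v.min(),v.max())
    np.save('bar_%s.npy'%nm,np.c_[p,u,v])
E
```

```text
[[0.4533 0.249  0.061 ]
 [0.4758 0.0552 0.061 ]
 [0.6302 0.0787 0.061 ]
 [0.6063 0.2662 0.061 ]]
[0.19511161 0.15618061 0.18903287 0.15392223] [0.54140684 0.16223917 0.061     ]
[[0.6019 0.2736 0.061 ]
 [0.4475 0.2556 0.061 ]
 [0.4708 0.0641 0.061 ]
 [0.6274 0.0836 0.061 ]]
[0.15540207 0.1928263  0.15786119 0.19167626] [0.53691156 0.16922952 0.061     ]
knob [0.51161557 0.15946959 0.071     ] [0.50881107 0.16276226 0.071     ]
scene 1114 [ 0.67047866 -0.23477701  0.19143862] [ 0.77275923 -0.17097665  0.27462297] 351 404 187 222
side 748 [ 0.66975302 -0.22588995  0.19011028] [ 0.77334466 -0.16617062  0.2729002 ] 214 249 132 164
```

```bash
cat >> h.py <<'E'
def cur():
    o=robot.get_obs(); return np.array(o['tool_pos']),R.from_euler('xyz',o['ee_rot']),o
def delta(p,Rt):
    p0,R0,_=cur(); rv=(R0.inv()*Rt).as_rotvec(); t=R0.inv().apply(np.array(p)-p0)*100
    print('row',np.round(rv,3),np.round(t,2))
E
python3 - <<'E'
from h import *
delta([.50,.165,.24],R.from_euler('xyz',[np.pi,0,1.69]))
from scipy.optimize import least_squares
# cylinder fit on barrel
p=np.vstack([np.load('bar_scene.npy')[:,:3]])
for nm in('scene','side'):
    p=np.load('bar_%s.npy'%nm)[:,:3]
    x0=[-.2,.24,.0,.45]
    # axis through point (0.72,y0,z0), dir (1,a,b)
    def f(x):
        d=np.array([1,x[2],x[3]]);d/=np.linalg.norm(d);q=p-[.72,x[0],x[1]]
        return np.linalg.norm(q-np.outer(q@d,d),axis=1)-.022
    r=least_squares(f,x0,loss='soft_l1',f_scale=.001);d=np.array([1,*r.x[2:]]);d/=np.linalg.norm(d)
    res=np.abs(r.fun); e=(p-[.72,*r.x[:2]])@d; e=e[np.abs(f(r.x))<.004]
    print(nm,r.x,np.median(np.abs(f(r.x))),len(e),np.percentile(e,[0,1,5,95,99,100]),'yaw',np.arctan2(d[1],d[0]),'pitch',np.degrees(np.arcsin(d[2])))
    print('lens',np.array([.72,*r.x[:2]])+d*np.percentile(e,1))
E
```

```text
row [-1.000e-03 -1.000e-03 -1.314e+00] [ 52.56 -51.96  -3.45]
scene [-0.20197081  0.23695058 -0.25947094  0.32258159] 0.001551336270511943 956 [-0.04563509 -0.04374941 -0.03993331  0.04495729  0.04911552  0.05054088] yaw -0.2538724366332451 pitch 17.3405522115461
lens [ 0.67957756 -0.19148236  0.22391105]
side [-0.20169923  0.23593781 -0.20263334  0.2743339 ] 0.002974126511158139 445 [-0.04683899 -0.04568978 -0.04375779  0.03771059  0.04735177  0.05009068] yaw -0.19992633003835644 pitch 15.049186245842035
lens [ 0.67675611 -0.19293658  0.22407454]
```

>>> drive_tool([
  [[0,0,-1.31,52.6,-52,-3.5,100],[0,0,-1.31,52.6,-52,-3.5,100],[0,0,-1.31,52.6,-52,-3.5,100],[0,0,-1.31,52.6,-52,-3.5,100],[0,0,-1.31,52.6,-52,-3.5,100],[0,0,-1.31,52.6,-52,-3.5,100],[0,0,-1.31,52.6,-52,-3.5,100],[0,0,-1.31,52.6,-52,-3.5,0],[0,0,-1.31,52.6,-52,-3.5,0],[0,0,-1.31,52.6,-52,-3.5,0],[0,0,-1.31,52.6,-52,-3.5,0],[0,0,-1.31,52.6,-52,-3.5,0],[0,0,-1.31,52.6,-52,-3.5,0],[0,0,-1.31,52.6,-52,-3.5,0],[0,0,-1.31,52.6,-52,-3.5,0],[0,0,-1.31,52.6,-52,-3.5,0],[0,0,-1.31,52.6,-52,-3.5,0],[0,0,-1.31,52.6,-52,-3.5,0],[0,0,-1.31,52.6,-52,-3.5,0],[0,0,-1.31,52.6,-52,-3.5,0]],
])

```text
time: 2.15
tool_pos: [0.5, 0.1643, 0.2409]
ee_rot: [3.141, -0.002, 1.684]
wrist_force: [0.2, -0.3, 0.1]
width: 0.0005
```

```bash
python3 - <<'E'
from h import *
s=snap('wrist');cv2.imwrite('pics/w1.png',s['img']);p,r,o=cur();print(p,o['ee_rot'],o['width'],o['time'])
E
```

```text
[0.50007906 0.16439606 0.24092308] [ 3.14119333e+00 -1.61120761e-03  1.68396706e+00] 0.0004941822531696235 2.2
```

View pics/w1.png

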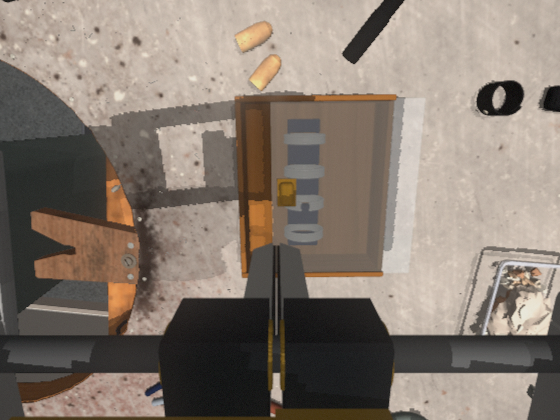

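```bash
python3 - <<'E'
from h import *
s=load('wrist')
cv2.imwrite('pics/w1z.png',cv2.resize(s['img'][85:285,225:425],(600,600),interpolation=2))
W=cloud(s)
for uv in [(287,188),(360,190),(304,140),(304,171)]:print(uv,W[uv[1],uv[0]])
E
```

```text
(287, 188) [0.51093354 0.17152642 0.0720382 ]
(360, 190) [0.58841176 0.17591401 0.06099615]
(304, 140) [0.52276506 0.22057901 0.06024861]
(304, 171) [0.52705071 0.1890728  0.05994009]
```

View pics/w1z.png

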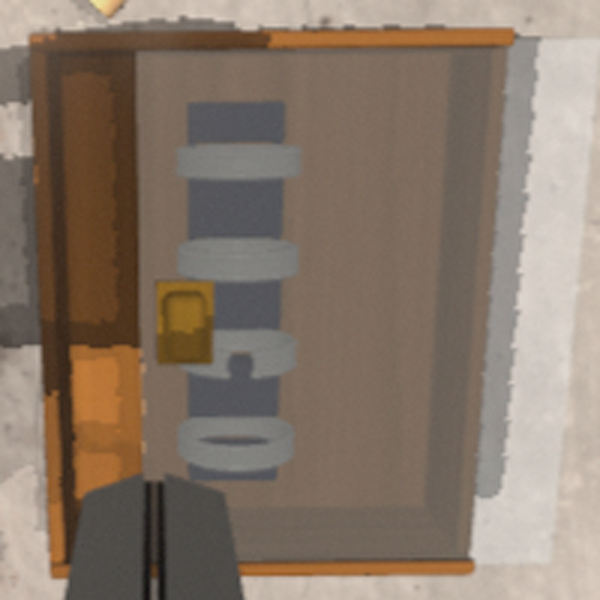

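```bash
python3 - <<'E'
from h import *
from scipy.optimize import least_squares
s=load('wrist')
f=lambda l:np.array([onz(s,225+u/3,85+v/3,z) for u,v,z in l])
P=f([(31,35,.061),(513,29,.061),(473,575,.061),(52,577,.061)])
M=np.array([[-.08,.098],[.08,.098],[.08,-.098],[-.08,-.098]])
def g(x):
    c,t=np.cos(x[2]),np.sin(x[2]);return ((M@np.array([[c,t],[-t,c]])+x[:2])-P[:,:2]).ravel()
r=least_squares(g,[.54,.165,.11]);print(P,r.x,r.fun*1000)
c,t=np.cos(r.x[2]),np.sin(r.x[2]);A=np.array([[c,-t],[t,c]])  # world = A@local + o
cf=lambda w:(w[:,:2]-r.x[:2])@A
Z=f([(185,285,.071),(185,360,.071),(157,322,.071),(213,322,.071),(178,175,.03),(300,175,.03)])
print('knob',cf(Z)*1000)
B=f([(239,150,.052),(239,245,.052),(238,340,.052),(238,430,.052)])
print('bangles top',cf(B)*1000)
print('insert',cf(f([(188,101,.02),(285,101,.02),(277,480,.02),(188,480,.02)]))*1000)
print('slot-18',A@[-.008,-.018]+r.x[:2])
# scene/side check: gap
np.save('case.npy',r.x)
E
```

```text
[[0.44987478 0.25451795 0.061     ]
 [0.60679115 0.27427378 0.061     ]
 [0.63148847 0.08019123 0.061     ]
 [0.47382666 0.06151308 0.061     ]] [0.54049527 0.16762401 0.12364864] [-0.8554501   0.49114665  1.00662401  0.46873144  0.48272937  0.04769361
 -0.63390328 -1.0075717 ]
knob [[-29.14490943  15.60778451]
 [-29.20437677 -10.65916238]
 [-38.77013625   2.8771568 ]
 [-19.57713095   2.67407082]
 [-30.38381085  49.36951412]
 [ 14.63518981  48.90109377]]
bangles top [[ -9.76905115  59.29155652]
 [ -9.39738897  26.35054517]
 [ -9.37059524  -8.1981139 ]
 [ -8.99187265 -42.52815114]]
insert [[-26.31754852  75.66236765]
 [  9.73215808  75.29030028]
 [  9.88061966 -74.66976915]
 [-26.54415404 -74.27688493]]
slot-18 [0.53477635 0.14877476]
```

```bash
cat >> h.py <<'E'
try:
    cx_,cy_,cyaw=np.load('case.npy'); CA=np.array([[np.cos(cyaw),-np.sin(cyaw)],[np.sin(cyaw),np.cos(cyaw)]])
    def c2w(x,y,z): return np.r_[CA@[x,y]+[cx_,cy_],z]
    RG=R.from_euler('xyz',[np.pi,0,np.pi/2+cyaw])
except FileNotFoundError: pass
E
python3 - <<'E'
from h import *
delta(c2w(-.056,.0027,.10),RG)
delta(c2w(-.056,.0027,.0635),RG)
E
```

```text
row [ 0.    -0.002 -0.01 ] [ 0.05 -1.56 14.09]
row [ 0.    -0.002 -0.01 ] [ 0.05 -1.56 17.74]
```

>>> drive_tool([
  [[0,0,-0.01,0.05,-1.55,3,0],[0,0,-0.01,0.05,-1.55,7,0],[0,0,-0.01,0.05,-1.55,11,0],[0,0,-0.01,0.05,-1.55,14,0],[0,0,-0.01,0.05,-1.55,16,0],[0,0,-0.01,0.05,-1.55,17.2,0],[0,0,-0.01,0.05,-1.55,17.7,0],[0,0,-0.01,0.05,-1.55,17.7,0],[0,0,-0.01,0.05,-1.55,17.7,0]],
])

```text
time: 3.1
tool_pos: [0.4857, 0.1636, 0.0653]
ee_rot: [3.139, -0.002, 1.694]
wrist_force: [0.1, 0.1, 0.0]
width: 0.0004
```

```bash
python3 - <<'E'
from h import *
s=snap('side');cv2.imwrite('pics/s2.png',cv2.resize(s['img'][240:400,130:330],(750,600),interpolation=2))
delta(c2w(-.056,.0027,.0635),RG);delta(c2w(.08,.0027,.0635),RG)
E
```

```text
row [ 0.003 -0.002 -0.001] [-0.01 -0.12  0.2 ]
row [ 0.003 -0.002 -0.001] [-0.   13.48  0.25]
```

View pics/s2.png

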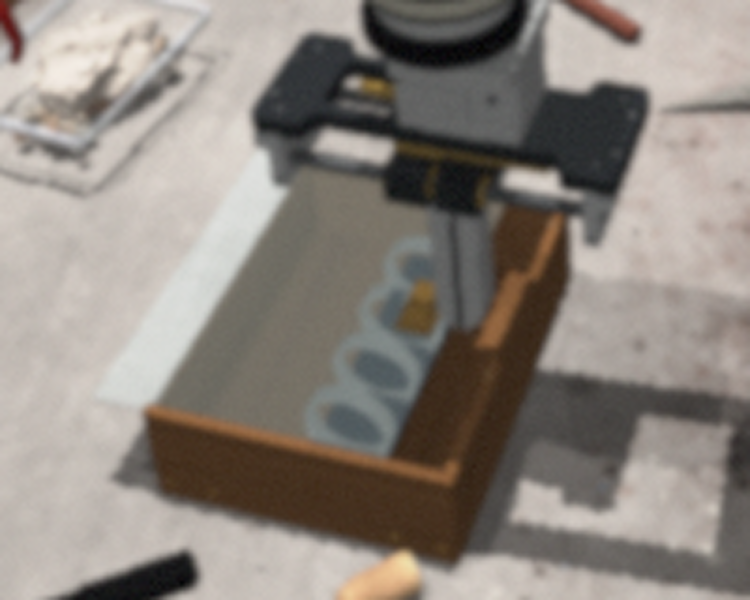

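>>> drive_tool([
  [[0,0,0,0,0.3,0.2,0],[0,0,0,0,0.6,0.25,0],[0,0,0,0,1.2,0.25,0],[0,0,0,0,1.9,0.25,0],[0,0,0,0,2.6,0.25,0],[0,0,0,0,3.3,0.25,0],[0,0,0,0,4.0,0.25,0],[0,0,0,0,4.7,0.25,0],[0,0,0,0,5.4,0.25,0],[0,0,0,0,6.1,0.25,0],[0,0,0,0,6.8,0.25,0],[0,0,0,0,7.5,0.25,0],[0,0,0,0,8.2,0.25,0],[0,0,0,0,8.9,0.25,0],[0,0,0,0,9.5,0.25,0],[0,0,0,0,10,0.25,0],[0,0,0,0,10.3,0.25,0],[0,0,0,0,10.5,0.25,0]],
])

```text
time: 4.95
tool_pos: [0.5903, 0.1766, 0.0634]
ee_rot: [3.138, -0.002, 1.694]
wrist_force: [-1.8, 0.6, 4.6]
width: -0.0001
```

```bash
python3 - <<'E'
from h import *
s=snap('side');cv2.imwrite('pics/s3.png',cv2.resize(s['img'][240:400,130:330],(750,600),interpolation=2))
p,r,o=cur();print((p[:2]-[cx_,cy_])@CA,p)
E
```

```text
[0.05072693 0.00280565] [0.59048888 0.17666458 0.06338982]
```

View pics/s3.png

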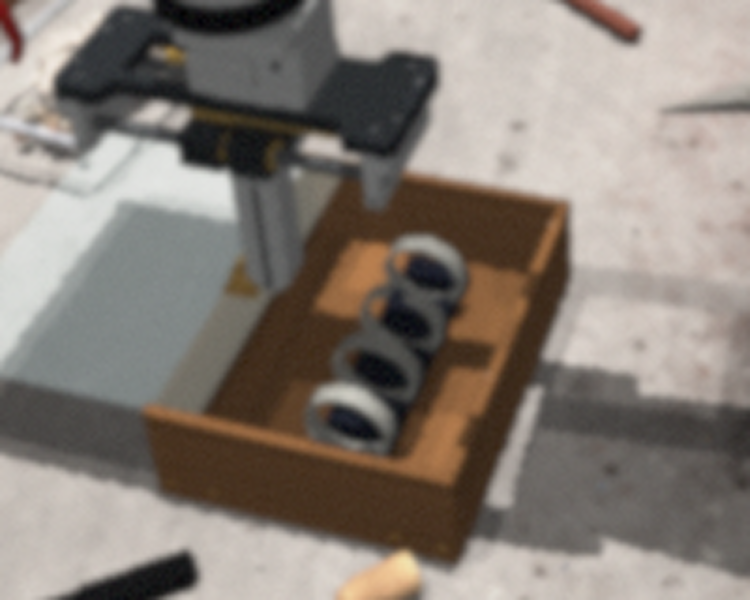

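>>> drive_tool([
  [[0,0,0,0,0.4,-0.05,0],[0,0,0,0,0.8,-0.05,0],[0,0,0,0,1.2,-0.05,0],[0,0,0,0,1.6,-0.05,0],[0,0,0,0,1.8,-0.05,0],[0,0,0,0,1.8,-0.05,0]],
])

```text
time: 5.6
tool_pos: [0.5944, 0.1772, 0.0632]
ee_rot: [-3.112, -0.001, 1.695]
wrist_force: [-34.4, -4.3, 22.3]
width: 0.0003
```

>>> drive_tool([
  [[0,0,0,0,-0.6,-0.1,0],[0,0,0,0,-1.5,-0.5,0],[0,0,0,0,-2.5,-4,0],[0,0,0,0,-4.5,-9,40],[0,0,0,0,-6.5,-12,80],[0,0,0,0,-6.8,-12,80],[0,0,0,0,-6.8,-12,80],[0,0,0,0,-6.8,-12,80]],
])

```text
time: 6.4
tool_pos: [0.5303, 0.1688, 0.1832]
ee_rot: [-3.11, -0.0, 1.695]
wrist_force: [0.4, 0.4, -0.1]
width: 0.0371
```

```bash
python3 - <<'E'
from h import *
s=snap('wrist');cv2.imwrite('pics/w2.png',s['img']);p,r,o=cur();print(p,o['ee_rot'],o['width'],o['time'],o['wrist_force'])
s=snap('scene');cv2.imwrite('pics/sc2.png',cv2.resize(s['img'][80:220,170:330],(685,600),interpolation=2))
E
```

```text
[0.53010477 0.16880406 0.18264808] [-3.10853477e+00 -1.12287887e-05  1.69466747e+00] 0.04111026160884931 6.45 [-0.13624867 -0.00813883 -0.41879359]
```

View pics/w2.png

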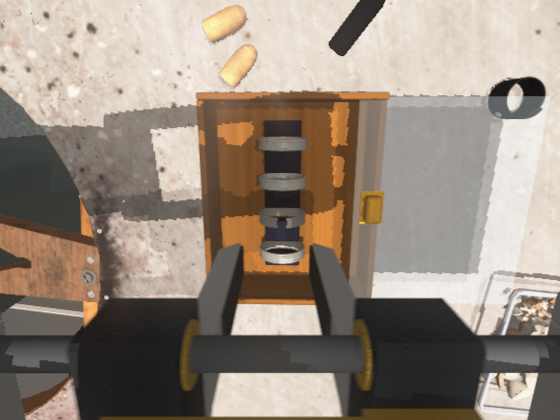

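View pics/sc2.png

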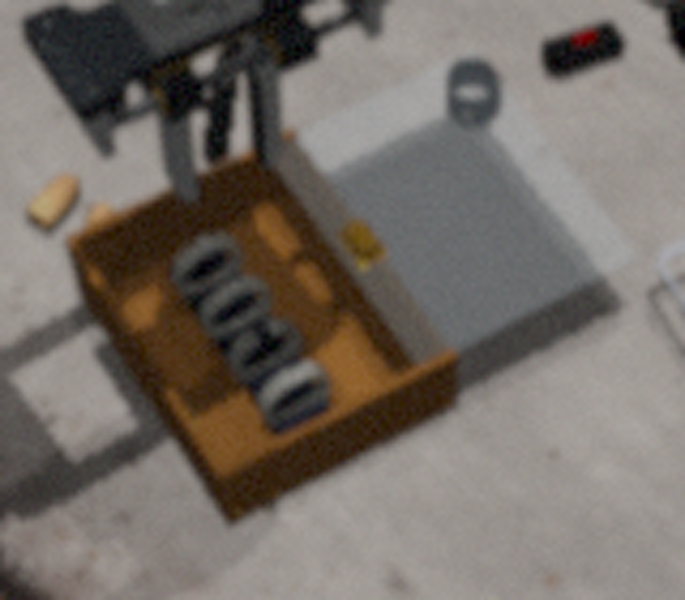

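```bash
python3 - <<'E'
from h import *
s=load('wrist');W=cloud(s)
L=(W[...,:2]-[cx_,cy_])@CA; z=W[...,2]
for y0 in(.054,.018,-.018,-.054):
    m=(np.abs(L[...,0]+.008)<.03)&(np.abs(L[...,1]-y0)<.011)&(z>.046)&(z<.056)
    q=L[m]; print(y0,m.sum(),q.min(0)*1000,q.max(0)*1000,np.median(q,0)*1000,z[m].max())
v,u=np.nonzero(m)
cv2.imwrite('pics/w2z.png',cv2.resize(s['img'][110:280,240:330],(318,600),interpolation=2))
delta(c2w(-.008,-.018,.08),RG);delta(c2w(-.008,-.018,.010),RG)
E
```

```text
0.054 414 [-25.80122129  49.77600492] [ 8.27801028 59.80266808] [-8.60831353 55.02437721] 0.053986790246895615
0.018 375 [-25.19421836  13.71391213] [ 7.19385639 24.0114438 ] [-9.31195264 18.92197339] 0.054412516796023186
-0.018 258 [-25.46542663 -21.97041851] [  7.92157052 -11.77413848] [ -5.42942282 -16.88765089] 0.05407738224150704
-0.054 320 [-24.83826162 -58.78873095] [  6.60712684 -47.69449135] [ -9.00091921 -52.80868219] 0.0538046121154937
row [-0.034 -0.     0.   ] [-2.05  0.56 10.24]
row [-0.034 -0.     0.   ] [-2.05  0.8  17.24]
```

View pics/w2z.png

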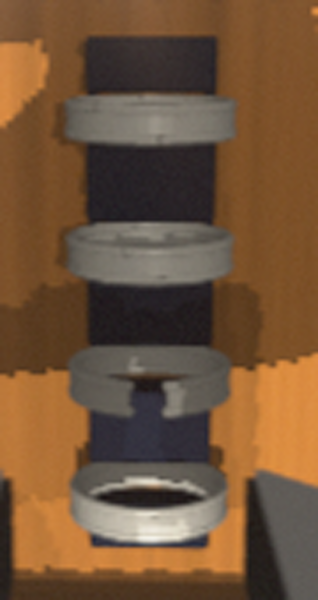

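>>> drive_tool([
  [[-0.034,0,0,-1.98,0.55,2,75],[-0.034,0,0,-1.98,0.58,5,75],[-0.034,0,0,-1.98,0.6,9,75],[-0.034,0,0,-1.98,0.6,11,75],[-0.034,0,0,-1.98,0.6,11,75],[-0.034,0,0,-1.98,0.6,11,75]],
])

```text
time: 7.1
tool_pos: [0.5346, 0.1494, 0.0715]
ee_rot: [-3.14, 0.0, 1.695]
wrist_force: [-0.3, 0.4, 0.1]
width: 0.0701
```

```bash
python3 - <<'E'
from h import *
p,r,o=cur();print(p,o['ee_rot'],o['width'],o['time'],o['wrist_force'])
delta(c2w(-.0083,-.0172,.0105),RG)
s=snap('side');cv2.imwrite('pics/s4.png',cv2.resize(s['img'][240:400,130:330],(750,600),interpolation=2))
E
```

```text
[0.53462811 0.14936798 0.07145921] [-3.14002142e+00  4.78245545e-05  1.69454310e+00] 0.0700899525267031 7.1 [-0.26907695  0.35340695  0.0646522 ]
row [-0.002  0.     0.   ] [ 0.02 -0.01  6.1 ]
```

View pics/s4.png

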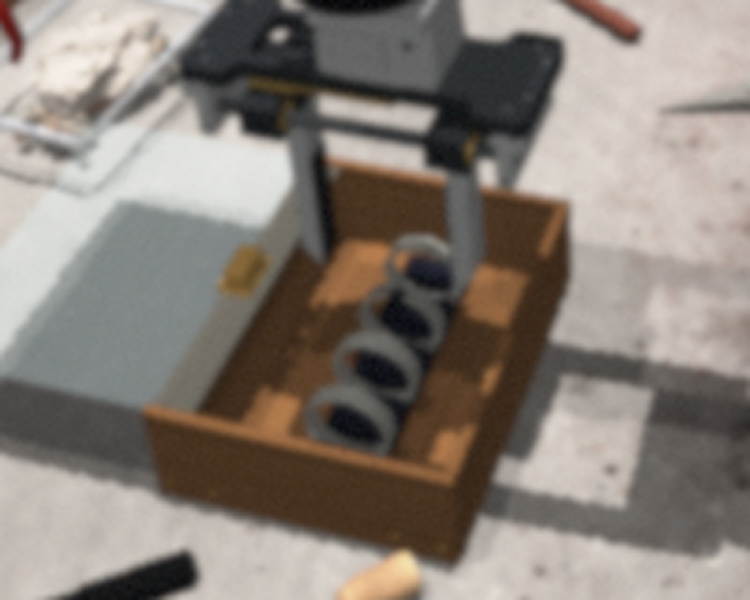

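>>> drive_tool([
  [[0,0,0,0,0,2,75],[0,0,0,0,0,4,75],[0,0,0,0,0,5.4,75],[0,0,0,0,0,5.9,75],[0,0,0,0,0,5.9,75],[0,0,0,0,0,5.9,75]],
])

```text
time: 7.75
tool_pos: [0.5366, 0.1498, 0.0151]
ee_rot: [3.138, -0.0, 1.695]
wrist_force: [0.8, 0.2, 0.3]
width: 0.0706
```

>>> drive_tool([
  [[0,0,0,0,0,0,65],[0,0,0,0,0,0,55],[0,0,0,0,0,0,45],[0,0,0,0,0,0,20],[0,0,0,0,0,0,0],[0,0,0,0,0,0,0],[0,0,0,0,0,0,0],[0,0,0,0,0,0,0]],
])

```text
time: 8.55
tool_pos: [0.5344, 0.1496, 0.0156]
ee_rot: [-3.14, -0.0, 1.695]
wrist_force: [-6.7, -0.8, 5.5]
width: 0.0456
```

>>> drive_tool([
  [[0,0,0,0,0,-0.5,0],[0,0,0,0,0,-1.5,0],[0,0,0,0,0,-3,0],[0,0,0,0,0,-5,0],[0,0,0,0,0,-8,0],[0,0,0,0,0,-11,0],[0,0,0,0,0,-15,0],[0,0,0,0,0,-18,0],[0,0,0,0,0,-20,0],[0,0,0,0,0,-20,0],[0,0,0,0,0,-20,0]],
])

```text
time: 9.65
tool_pos: [0.5349, 0.1496, 0.2163]
ee_rot: [3.141, -0.0, 1.695]
wrist_force: [0.3, 1.0, -0.4]
width: 0.0453
```

```bash
python3 - <<'E'
from h import *
p,r,o=cur();print(p,o['ee_rot'],o['width'],o['time'],o['wrist_force'],o['joint_positions'])
s=snap('side');cv2.imwrite('pics/s5.png',cv2.resize(s['img'][180:400,130:330],(545,600),interpolation=2))
s=snap('wrist');cv2.imwrite('pics/w5.png',s['img'])
E
```

```text
[0.53494286 0.14959875 0.21626399] [ 3.14146198e+00 -1.51990638e-04  1.69479574e+00] 0.04534220126373255 9.65 [ 0.33092181  1.04922921 -0.43796709] [1.70521677e-01 9.75263986e-02 1.33837188e+00 1.47082863e-04
 1.70555678e+00 4.65420494e-02]
```

View pics/s5.png

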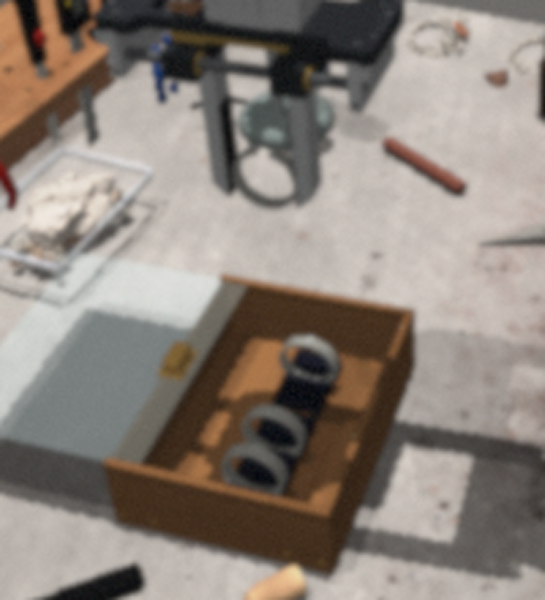

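View pics/w5.png

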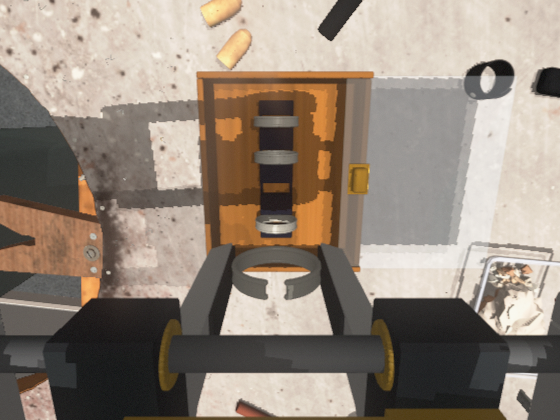

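```bash
python3 - <<'E'
from h import *
s=load('wrist');W=cloud(s);p0,R0,o=cur()
T=(W-p0)@R0.as_matrix()
m=(np.abs(T[...,0])<.02)&(np.abs(T[...,1])<.0215)&(T[...,2]>-.045)&(T[...,2]<.02)
q=T[m];print(m.sum(),q.min(0),q.max(0))
# fit circle in y,z for inner/outer mix
v,u=np.nonzero(m);print(u.min(),u.max(),v.min(),v.max())
for zz in np.arange(-.04,.02,.006):
    k=q[(q[:,2]>zz)&(q[:,2]<zz+.006)]; print(round(zz,3),len(k),k.min(0) if len(k) else '',k.max(0) if len(k) else '')
delta([.49,-.14,.25],R.from_euler('xyz',[np.pi,0,-.24]))
E
```

```text
2818 [-0.00530919 -0.02148218 -0.03833347] [0.00573805 0.0214884  0.00692059]
232 318 246 299
-0.04 697 [-0.00520417 -0.01340433 -0.03833347] [ 0.00570569  0.01437918 -0.03400397]
-0.034 516 [-0.00501433 -0.01890292 -0.03399699] [ 0.00573805  0.0193647  -0.02800301]
-0.028 200 [-0.00390442 -0.02130185 -0.028     ] [ 0.00563735  0.02146416 -0.02202893]
-0.022 39 [ 0.00413495 -0.02148218 -0.02198605] [ 0.00555627  0.02137671 -0.01612889]
-0.016 65 [-0.00139828 -0.02127222 -0.01595372] [ 0.00532526  0.0214884  -0.0100153 ]
-0.01 219 [-0.00454943 -0.0211863  -0.00994814] [ 0.00539549  0.0211963  -0.0040165 ]
-0.004 422 [-0.00511397 -0.01809847 -0.00399495] [0.00542799 0.01961827 0.00198545]
0.002 660 [-0.00530919 -0.01248537  0.00201342] [0.00545918 0.01300377 0.00692059]
0.008 0  
0.014 0  
row [-0.003  0.004  1.935] [-28.18  -7.96  -3.57]
```

>>> drive_tool([
  [[0,0,0.14,-2,-0.6,-1,0],[0,0,0.28,-4,-1.2,-2,0],[0,0,0.42,-6,-1.8,-3,0],[0,0,0.56,-8.5,-2.4,-3.6,0],[0,0,0.7,-11,-3,-3.6,0],[0,0,0.84,-13,-3.7,-3.6,0],[0,0,0.98,-15,-4.4,-3.6,0],[0,0,1.12,-17,-5,-3.6,0],[0,0,1.26,-19,-5.6,-3.6,0],[0,0,1.4,-21,-6.2,-3.6,0],[0,0,1.54,-23,-6.8,-3.6,0],[0,0,1.68,-25,-7.3,-3.6,0],[0,0,1.82,-27,-7.7,-3.6,0],[0,0,1.935,-28.2,-8,-3.6,0],[0,0,1.935,-28.2,-8,-3.6,0],[0,0,1.935,-28.2,-8,-3.6,0]],
])

```text
time: 11.35
tool_pos: [0.4891, -0.1399, 0.2489]
ee_rot: [3.141, 0.007, -0.238]
wrist_force: [-0.8, -0.1, -0.3]
width: 0.0454
```

```bash
cat >> h.py <<'E'
def RV(yaw,t): # tool z points forward along yaw, t below horizontal; tool x up-forward
    z=np.array([np.cos(t)*np.cos(yaw),np.cos(t)*np.sin(yaw),-np.sin(t)]); x=np.array([np.sin(t)*np.cos(yaw),np.sin(t)*np.sin(yaw),np.cos(t)])
    return R.from_matrix(np.c_[x,np.cross(z,x),z])
E
python3 - <<'E'
from h import *
p,r,o=cur();print(p,o['ee_rot'],o['width'],o['joint_positions'])
delta([.515,-.15,.235],RV(-.24,np.radians(32)))
E
```

```text
[ 0.48912608 -0.13988065  0.24890756] [ 3.14095582  0.00672441 -0.23816533] 0.04538202852182362 [-3.88896369e-01 -4.23531587e-03  1.38025608e+00 -1.67314197e-03
  1.77212416e+00  1.41973394e+00]
row [-0.     1.019  0.002] [2.76 0.37 1.37]
```

>>> drive_tool([
  [[0,0.14,0,0.5,0.1,0.3,0],[0,0.28,0,1,0.2,0.6,0],[0,0.42,0,1.5,0.3,1,0],[0,0.56,0,2,0.35,1.4,0],[0,0.7,0,2.3,0.35,1.4,0],[0,0.84,0,2.6,0.35,1.4,0],[0,0.98,0,2.8,0.35,1.4,0],[0,1.02,0,2.8,0.35,1.4,0],[0,1.02,0,2.8,0.35,1.4,0],[0,1.02,0,2.8,0.35,1.4,0]],
])

```text
time: 12.35
tool_pos: [0.5156, -0.1493, 0.2354]
ee_rot: [3.139, -1.014, -0.234]
wrist_force: [0.1, -0.5, 0.1]
width: 0.0454
```

```bash
python3 - <<'E'
from h import *
p,r,o=cur();print(p,o['ee_rot'],o['width'],o['joint_positions'])
s=snap('wrist');cv2.imwrite('pics/w6.png',s['img'])
E
```

```text
[ 0.51562236 -0.14932727  0.23536311] [ 3.1387925  -1.01352012 -0.23431921] 0.04540272079028489 [-0.57502727 -0.64076798  2.19364846  0.47737953  0.65795655  0.99709956]
```

View pics/w6.png

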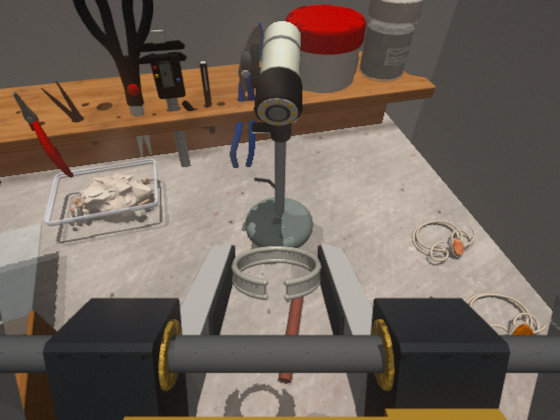

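Excellent view: the inspection camera's lens is at about (280,108), barrel running up to (282,35); the bangle is in the jaws at (276,272).

```bash
python3 - <<'E'
from h import *
s=load('wrist')
cv2.imwrite('pics/w6z.png',cv2.resize(s['img'][15:140,230:330],(480,600),interpolation=2))
W=cloud(s)
np.set_printoptions(suppress=True,precision=4)
for v in range(20,135,6): print(v,W[v,280],W[v,266],W[v,294])
E
```

```text
20 [ 1.02   -0.2774  0.1857] [ 1.0206 -0.2535  0.1874] [ 0.9225 -0.2734  0.2176]
26 [ 0.7517 -0.2097  0.2725] [ 1.0203 -0.2533  0.1782] [ 0.7536 -0.2242  0.2706]
32 [ 0.7425 -0.2074  0.2705] [ 0.7569 -0.197   0.2663] [ 0.748  -0.2227  0.2673]
38 [ 0.7352 -0.2056  0.2679] [ 0.7476 -0.1949  0.2643] [ 0.7398 -0.2205  0.2649]
44 [ 0.7291 -0.2041  0.265 ] [ 0.7406 -0.1933  0.2615] [ 0.7333 -0.2188  0.262 ]
50 [ 0.7225 -0.2025  0.2623] [ 0.7325 -0.1915  0.2593] [ 0.7268 -0.2171  0.2592]
56 [ 0.7158 -0.2009  0.2598] [ 0.7259 -0.19    0.2567] [ 0.7195 -0.2152  0.2568]
62 [ 0.7095 -0.1993  0.2572] [ 0.7182 -0.1882  0.2545] [ 0.7127 -0.2134  0.2544]
68 [ 0.6989 -0.1967  0.2567] [ 0.7104 -0.1865  0.2526] [ 0.707  -0.212   0.2514]
74 [ 0.6924 -0.1951  0.2545] [ 0.6991 -0.184   0.2526] [ 0.6958 -0.2089  0.2513]
80 [ 0.6861 -0.1935  0.2522] [ 0.6931 -0.1826  0.2501] [ 0.6903 -0.2074  0.2486]
86 [ 0.6803 -0.1921  0.2498] [ 0.6859 -0.181   0.2483] [ 0.6826 -0.2053  0.2471]
92 [ 0.6758 -0.191   0.2467] [ 0.6788 -0.1794  0.2466] [ 0.6777 -0.2041  0.2441]
98 [ 0.6713 -0.1899  0.2438] [ 0.677  -0.1789  0.2421] [ 0.6722 -0.2027  0.2416]
104 [ 0.6744 -0.1908  0.2362] [ 0.6779 -0.179   0.2359] [ 0.6718 -0.2028  0.2361]
110 [ 0.6748 -0.1909  0.2301] [ 0.6785 -0.179   0.2296] [ 0.6727 -0.2033  0.2296]
116 [ 0.6766 -0.1915  0.2229] [ 0.6822 -0.1796  0.2212] [ 0.6749 -0.2042  0.222 ]
122 [ 0.6818 -0.1928  0.2131] [ 0.6867 -0.1804  0.2119] [ 0.9452 -0.2872  0.0337]
128 [ 0.7316 -0.2057  0.1722] [ 0.7446 -0.1923  0.1658] [ 0.9436 -0.2873  0.0217]
134 [ 0.7331 -0.2061  0.163 ] [ 0.9456 -0.2335  0.0156] [ 0.9451 -0.2883  0.0071]
```

View pics/w6z.png

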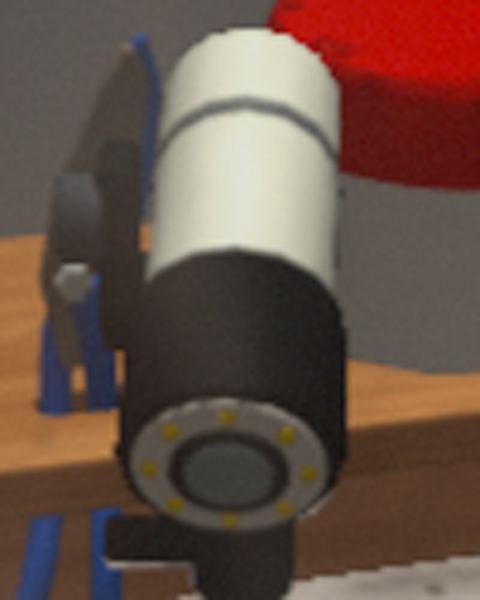

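```bash
python3 - <<'E'
from h import *
from scipy.optimize import least_squares
np.set_printoptions(suppress=True,precision=4)
s=load('wrist');W=cloud(s)
def fit(mask,name,rfix=None):
    p=W[mask]; p=p[np.isfinite(p).all(1)&(p[:,0]<.80)&(p[:,0]>.66)&(p[:,2]>.2)]
    def f(x):
        d=np.array([1,x[2],x[3]]);d/=np.linalg.norm(d);q=p-[.70,x[0],x[1]]
        return np.linalg.norm(q-np.outer(q@d,d),axis=1)-(rfix or x[4])
    r=least_squares(f,[-.195,.235,-.22,.38,.02],loss='soft_l1',f_scale=.0007)
    d=np.array([1,*r.x[2:4]]);d/=np.linalg.norm(d)
    print(name,len(p),'r',rfix or r.x[4],'med',np.median(abs(f(r.x))),'yaw',np.arctan2(d[1],d[0]),'pitch',np.degrees(np.arcsin(d[2])),'pt',.7,r.x[:2]);return r.x,d
v,u=np.mgrid[0:420,0:560]
white=(v>24)&(v<64)&(u>265)&(u<299)
black=(v>70)&(v<96)&(u>259)&(u<300)
fit(white,'white');x,d=fit(black,'black');fit(black,'black',.022); fit(white,'white',.0205)
both=white|black
# face plane
fu,fv=277.9,112.9
m=(((u-fu)/19.)**2+((v-fv)/12.)**2<1)&(((u-fu)/13.)**2+((v-fv)/8.)**2>1)
p=W[m];k=np.isfinite(p).all(1)&(p[:,0]<.7);p=p[k]
for _ in range(5):
    c=np.median(p,0);n=np.linalg.svd(p-p.mean(0))[2][2];n*=np.sign(n[0]);e=(p-p.mean(0))@n;p=p[abs(e)<2*e.std()+1e-5]
print('face',len(p),e.std(),n,'yaw',np.arctan2(n[1],n[0]),'pitch',np.degrees(np.arcsin(n[2])))
o,dd=ray(s,fu,fv);t=((p.mean(0)-o)@n)/(dd@n);print('lens',o+t*dd,p.mean(0),W[113,278])
E
```

```text
white 1265 r 0.018551342818501217 med 0.0003008833987236531 yaw -0.28866717803210856 pitch 20.220412545395387 pt 0.7 [-0.1954  0.2339]
black 986 r 0.02136436525842933 med 0.0003501260170490038 yaw -0.27285245214241904 pitch 20.1028030442773 pt 0.7 [-0.1952  0.2339]
black 986 r 0.022 med 0.00034250852025696603 yaw -0.27089575290428697 pitch 19.938502538420913 pt 0.7 [-0.1951  0.2331]
white 1265 r 0.0205 med 0.0003722793681323229 yaw -0.2909927561865622 pitch 20.01596028818857 pt 0.7 [-0.1949  0.2317]
face 341 0.0005306237905828495 [ 0.8987 -0.2648  0.3496] yaw -0.2865704879322563 pitch 20.464020030790145
lens [ 0.6782 -0.1899  0.2253] [ 0.6781 -0.19    0.2254] [ 0.6768 -0.1896  0.226 ]
```

```bash
cat >> h.py <<'E'
LENS=np.array([.6782,-.1896,.2253]); YAW=-.282; PIT=np.radians(20.2)
D=np.array([np.cos(PIT)*np.cos(YAW),np.cos(PIT)*np.sin(YAW),np.sin(PIT)]); FOC=LENS-.09*D; RF=RV(YAW,np.pi/2-PIT)
def ringfit(nm='wrist'):
    s=load(nm);W=cloud(s);p0,R0,o=cur();T=(W-p0)@R0.as_matrix()
    m=(np.abs(T[...,0])<.012)&(np.abs(T[...,1])<.0205)&(T[...,2]>-.045)&(T[...,2]<.02)
    return T[m],W[m]
E
python3 - <<'E'
from h import *
np.set_printoptions(suppress=True,precision=4)
from scipy.optimize import least_squares
q,_=ringfit();print(len(q),q.min(0),q.max(0))
print(FOC,D)
delta(FOC+RF.apply([0,0,.0155]),RF)
E
```

```text
2690 [-0.0061 -0.0205 -0.0371] [0.005  0.0205 0.0092]
[ 0.5971 -0.1661  0.1942] [ 0.9014 -0.2612  0.3453]
row [-0.028 -0.662  0.037] [-0.18 -0.29 10.46]
```

>>> drive_tool([
  [[0,-0.1,0,0,0,1,0],[-0.01,-0.2,0.01,0,-0.1,2,0],[-0.01,-0.3,0.01,-0.1,-0.1,3,0],[-0.02,-0.4,0.02,-0.1,-0.2,4,0],[-0.02,-0.5,0.03,-0.1,-0.2,5,0],[-0.03,-0.6,0.04,-0.2,-0.3,6,0],[-0.03,-0.66,0.04,-0.2,-0.3,7,0],[-0.03,-0.66,0.04,-0.2,-0.3,8,0],[-0.03,-0.66,0.04,-0.2,-0.3,9,0],[-0.03,-0.66,0.04,-0.2,-0.3,9.8,0],[-0.03,-0.66,0.04,-0.2,-0.3,10.3,0],[-0.03,-0.66,0.04,-0.2,-0.3,10.4,0],[-0.03,-0.66,0.04,-0.2,-0.3,10.4,0],[-0.03,-0.66,0.04,-0.2,-0.3,10.4,0],[-0.03,-0.66,0.04,-0.2,-0.3,10.4,0]],
])

```text
time: 13.9
tool_pos: [0.6015, -0.1673, 0.1804]
ee_rot: [-3.141, -0.356, -0.286]
wrist_force: [-0.0, 0.2, -0.7]
width: 0.0452
```

```bash
python3 - <<'E'
from h import *
np.set_printoptions(suppress=True,precision=4)
s=snap('wrist');cv2.imwrite('pics/w7.png',s['img'])
q,w=ringfit();print(len(q),q.min(0),q.max(0))
p,r,o=cur();print(p,o['ee_rot'],o['width'],o['time'])
delta(FOC+RF.apply([0,0,.0145]),RF)
s=snap('side');cv2.imwrite('pics/s7.png',cv2.resize(s['img'][90:250,150:350],(750,600),interpolation=2))
E
```

```text
2701 [-0.0053 -0.0205 -0.0374] [0.0057 0.0205 0.0081]
[ 0.6015 -0.1673  0.1804] [-3.1414 -0.3554 -0.286 ] 0.04551079870346263 13.95
row [ 0.001 -0.003 -0.004] [ 0.05  0.   -0.01]
```

View pics/w7.png

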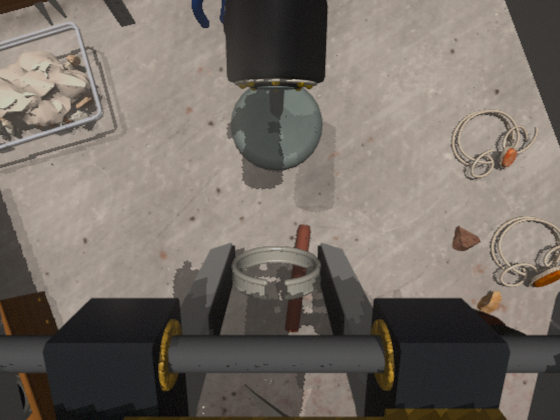

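View pics/s7.png

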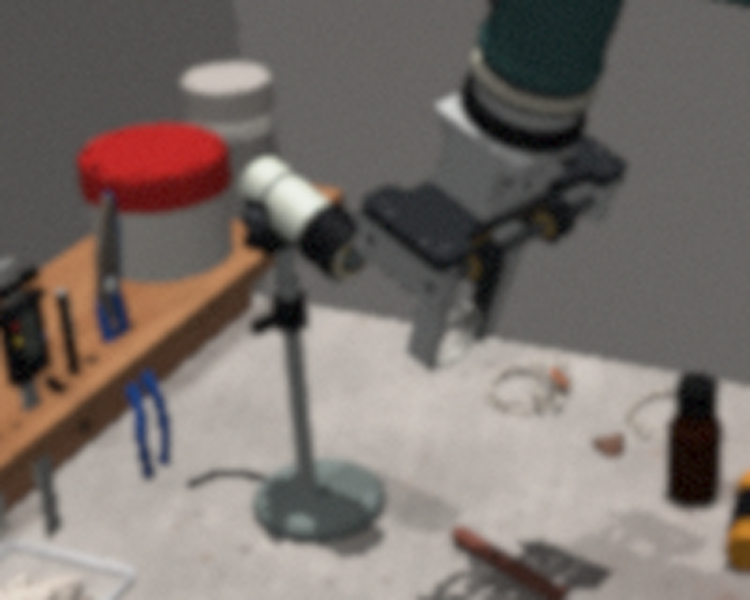

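```bash
python3 - <<'E'
from h import *
from scipy.optimize import least_squares
np.set_printoptions(suppress=True,precision=4)
s=load('wrist');W=cloud(s);p0,R0,o=cur();T=(W-p0)@R0.as_matrix()
v,u=np.mgrid[0:420,0:560]
m=(v<76)&(u>232)&(u<322);p=T[m];p=p[np.isfinite(p).all(1)&(p[:,2]<.01)&(p[:,2]>-.06)]
print(len(p),p.min(0),p.max(0))
for rf in(None,.022):
    def f(x):
        d=np.array([1,x[2],x[3]]);d/=np.linalg.norm(d);q=p-[.09,x[0],x[1]]
        return np.linalg.norm(q-np.outer(q@d,d),axis=1)-(rf or x[4])
    r=least_squares(f,[0,-.015,0,0,.022],loss='soft_l1',f_scale=.0007);print(r.x,np.median(abs(f(r.x))),'angles deg',np.degrees(np.arctan(r.x[2:4])))
# ring normal: fit cylinder band edges: outer rim points
q,_=ringfit()
def g(x):
    d=np.array([1,x[2],x[3]]);d/=np.linalg.norm(d);c=q-[0,x[0],x[1]]
    rr=np.linalg.norm(c-np.outer(c@d,d),axis=1); return np.minimum(abs(rr-.023),abs(rr-.020))
r=least_squares(g,[0,-.0145,0,0],loss='soft_l1',f_scale=.0005);print('ring',r.x,np.degrees(np.arctan(r.x[2:])),np.median(g(r.x)))
# scene / side consistency: ring & barrel in scene
for nm in('scene','side'):
    s=snap(nm);W=cloud(s);T=(W-p0)@R0.as_matrix()
    m=(T[...,0]>.085)&(T[...,0]<.2)&(abs(T[...,1])<.04)&(abs(T[...,2]+.015)<.04);p=T[m]
    rf=None
    if len(p)>50:
        r=least_squares(f,[0,-.015,0,0,.022],loss='soft_l1',f_scale=.0007);print(nm,len(p),p.min(0),p.max(0),r.x,np.median(abs(f(r.x))))
    cv2.imwrite('pics/%s8.png'%nm,cv2.resize(s['img'][150:270,290:450],(800,600),interpolation=2))
E
```

```text
6732 [ 0.0921 -0.0183 -0.0383] [ 0.1212  0.0187 -0.0226]
[-0.0008 -0.014   0.0048 -0.0032  0.0217] 0.0003876841051872557 angles deg [ 0.2724 -0.1824]
[-0.0008 -0.0137  0.0046 -0.003   0.022 ] 0.0003910101205268409 angles deg [ 0.2661 -0.1743]
ring [-0.0006 -0.0138  0.005   0.0096] [0.2842 0.5501] 0.00038324713983778347
scene 1089 [ 0.0895 -0.0359 -0.0382] [0.1961 0.0247 0.0248] [ 0.0013 -0.012  -0.0393  0.048   0.0224] 0.0015056415882183163
side 682 [ 0.0866 -0.0379 -0.0373] [0.1954 0.0158 0.0248] [ 0.0084 -0.0136 -0.1587  0.1317  0.0246] 0.0027474274631491095
```

View pics/scene8.png

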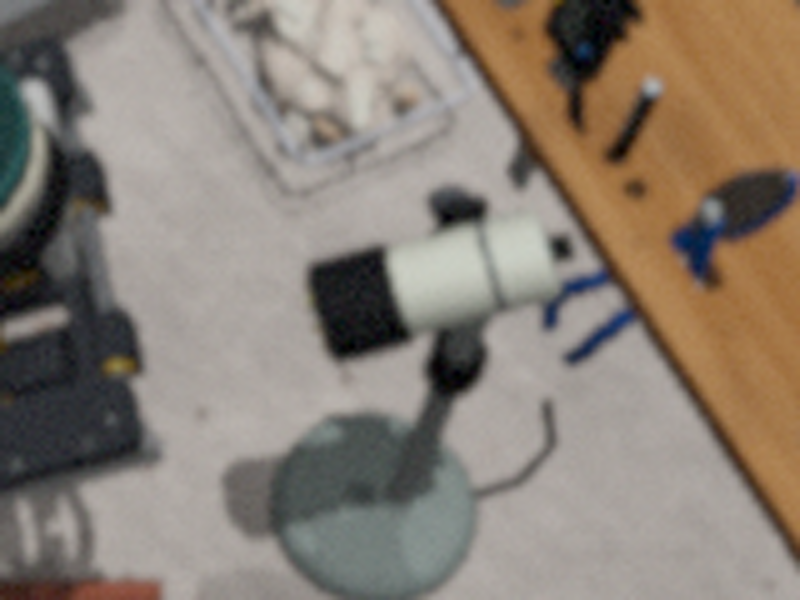

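>>> drive_tool([
  [[0,0,0,0.05,-0.05,0,0],[0,0,0,0.05,-0.05,0,0],[0,0,0,0.05,-0.05,0,0],[0,0,0,0.05,-0.05,0,0],[0,0,0,0.05,-0.05,0,0]],
])

```text
time: 14.6
tool_pos: [0.6022, -0.167, 0.1802]
ee_rot: [-3.141, -0.355, -0.286]
wrist_force: [-0.1, 0.5, -1.3]
width: 0.0457
```

```bash
python3 - <<'E'
from h import *
np.set_printoptions(suppress=True,precision=4)
p,r,o=cur();print(p,o['qvel'],o['width'],o['wrist_force'],o['time'])
s=snap('wrist');q,w=ringfit();print(q.min(0),q.max(0),'ring vs focus mm (lens axes)',(RF.inv().apply(p+r.apply([0,0,-.0142])-FOC))*1000)
print(robot.close_job())
E
```

```text
[ 0.6022 -0.167   0.1802] [ 0.0014 -0.0001  0.0008  0.0003 -0.0002 -0.0003] 0.04565939572481515 [-0.1135  0.4696 -1.325 ] 14.6
[-0.0054 -0.0205 -0.0373] [0.006  0.0205 0.0076] ring vs focus mm (lens axes) [-0.0407 -0.5994  0.7276]
the job is handed in; nothing more can be done
None
```

I handed the job in at about 14.7 s of the 51 s allowed, with the open bangle held still about 9 cm in front of the inspection camera. I slid the lid back to its stop, gripped the bangle across its diameter and lifted it out. It came from the slot at y = −18 mm; its gap showed in the wrist picture.

What the last checks showed:
- **Position:** the bangle's centre is within about 1 mm of the focus point.
- **Squareness:** the ring's axis is within about 1° of the camera barrel's axis, by a wrist-camera fit of both just before a final correction of about 0.5 mm. At that point the barrel's front edge measured about 90 mm from the bangle's centre plane.
- **Grip and stillness:** the finger opening is 45.7 mm against the bangle's 46 mm, and the joint speeds are near zero.
- **Lid:** it took one push against the stop, with a peak reading of about 34 N on the fingers. The distance pushed (about 103 mm) fits a start about 27 mm open.
- **Other bangles:** the three sound ones were standing in their slots when I last looked, just after the lift.

One disagreement: cylinder fits of the barrel from the scene and side cameras gave an axis about 3° (scene) and up to 9° (side) different from the wrist camera's. Those views are coarse and include parts of the stand. I relied on the wrist camera, where fits of the white barrel, the black barrel and the lens face agreed to about 1°.

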